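# Sort two keyed cranks onto their check gauges

### The arm

A 6-joint arm with a two-finger parallel gripper is mounted at the origin on the work surface. World frame = base frame: x ahead of the robot, y to its left, z up, the work surface at z = 0. Lengths are in m, angles in rad, forces in N, time in s.
With the tool pointing down it reaches from about 0.35 to 0.875 m from the base axis. Payload 4.2 kg.
Tool frame: the origin (TCP) lies midway between the tips of the shut fingers; the grasp point (between the pads) lies 19 mm behind it; z points along the fingers, y is the line along which they close (so a half turn about z gives the same grasp; the last joint's range is limited). The gripper opens to 87 mm and grips with 3 to 60 N. Pads are 19 mm wide; open, the fingers measure 117 mm over their backs; the gripper's body (75 mm by 190 mm) begins 51 mm behind the grasp point.
Start: joints at [-0.852, 0.385, 0.008, 0, -1.194, -0.259], TCP at [0.277, -0.56, 0.223] pointing down, gripper open.
Joint ranges: [-3.14, 3.14], [-1.21, 2.06], [-1.07, 1.41], [-3.16, 2.05], [-2.99, -0.16], [-3.1, 3.1]. Speed limits (rad/s): [2.79, 2.79, 3.14, 3.14, 3.14, 3.14].

### API

Orientations are given as a unit quaternion [x, y, z, w].
In Python, from cell import bot, vision, workorder, models gives the robot as it stands. The module is installed in compiled form; this text tells all that it offers.
- The arm moves only by the tool drive_tool, never from a script. Its argument "plan" is a list of rows, each a list of 3 entries, a list of its own where there are three numbers: the turn, a rotation vector about the world's x, y, z in degrees, then the shift along the world's x, y, z in m, then the finger opening in m, from 0 to 0.087. A call has 1 to 8 rows; each row shifts and turns the commanded pose from where the row before left it; what a row does not reach is not made up. A row lasts 1/8 s, in which the tool goes at most 62.5 mm and 10.7 degrees, less where a joint would pass 70% of its speed; a pose out of reach is approached as far as the arm can. A call is refused whole if a number of a shift passes 0.0625 or a number of a turn 10.7, either way. A call with a gripper value outside its range is refused whole. The fingers move at their own pace and stop on an object; "squeeze" is the grip in N (left out, the last holds). Time passes only in rows, so rows that do not move let the fingers close. It gives the time, the measured TCP pose, the force, the opening and the grip force at its end, in the units of the state.
- bot.state(): the state, without advancing time (a new reading comes with each control period).
- vision.get_image(name): name is "side" or "top"; returns a dict with "frame" (400x640x3 uint8, red, green, blue), "fx", "fy", "cx", "cy" (pixels), "R" (3x3) and "t" (3): a world point X has camera coordinates R X + t. Camera axes: x right, y down, z forward; pixel columns grow to the right and rows downward; lengths in m; the calibration is good to about 2 mm. A picture is of the moment at which its call begins. There is no depth.
- workorder.sign_off(): hands the job in; it is judged then, once.
Trained networks look in the newest picture that a camera, given by its name, has taken for a name from the list of things; names that differ only in an ending like _2 or _b are one class to them, and where a whole thing is asked for, a point or a joint stands for the part that bears it (a point fixed in the world has none). Each returns a list of dicts, best first, with "score" (0 to 1); they miss things now and then, are a little off and sometimes report something else, mostly with a low value. They report only what shows in the picture. A call takes as long as a camera call. They do not tell look-alikes from the thing itself.
- models.search_frame(camera, name): "rect" ([left, top, width, height] in pixels, round what is visible of it).
- models.trace(camera, name): "region" (400x640 bool, what is visible of it) and "rect" ([left, top, width, height] in pixels, round what is visible of it).
- models.landmark_of(camera, name): "uv" ([column, row] in pixels: a listed point, or the origin of a listed thing).
The state is a dict: "time_s": time; "q": joint angles; "dq": joint speeds; "tau": joint torques, N m; "tool_pos": TCP position; "orientation": TCP orientation; "contact_force": force on the tool from outside, world axes, zero at the start; "moment": the same for the moment, N m; "width": finger opening in m; "gripper_force": force on a finger pad.
Only numpy, scipy, OpenCV 4.12 (cv2) and the standard library are available. Lean on these libraries where they do the work, as an engineer would, in place of code of your own. Each camera call takes 0.05 s, during which the arm holds its last target. There are 200 camera calls.

### The job

Two of the aluminium cranks on the bench have a keyway in the bore: one in line with its arm, the other a quarter turn from it. Seat each on the check gauge whose shaft has its key in the same position, arm lying between the two guide pins and hub flat down on the gauge plate, and leave both there. The crank with the plain round bore is not needed.

Things in the scene. Friction and masses are not known exactly. Their poses are not given: they have to be found in the camera images.
- crank_inline_center (a point): Loose aluminium crank, flat, 170 g. Round hub 58 mm wide, 26 tall, 30 mm bore; arm 14 wide, 8 to 18 mm up, along -x; at its end, 62 mm from the hub axis, a knob 18 wide, 40 tall. Keyway 16 mm wide, to 25.5 mm from the axis, in line with the arm (towards -x). Point: hub axis, half-way up (13 mm). z up. Grip the hub's sides across y.
- crank_across_center (a point): Loose aluminium crank, flat, 170 g. Round hub 58 mm wide, 26 tall, 30 mm bore; arm 14 wide, 8 to 18 mm up, along -x; at its end, 62 mm from the hub axis, a knob 18 wide, 40 tall. Keyway 16 mm wide, to 25.5 mm from the axis, a quarter turn from the arm (towards +y). Point: hub axis, half-way up (13 mm). z up. Grip the hub's sides across y.
- gauge_inline_seat (a point): Fixed steel plate 8 mm thick, 90 wide, x -85 to 40. Shaft 21 mm wide, 42 tall, top 12 coned; key rib 7 wide, 24 tall, to 21 mm from the axis, pointing to the pins (-x). Two pins 20 tall at x -55, y +-24, 40 clear between, for the arm. Point: shaft axis on the plate's top, z up; a seated crank has the same yaw, its centre 13 mm above. Play 4.5 mm, 12 deg.
- gauge_across_seat (a point): Fixed steel plate 8 mm thick, 90 wide, x -85 to 40. Shaft 21 mm wide, 42 tall, top 12 coned; key rib 7 wide, 24 tall, to 21 mm from the axis, a quarter turn from the pins (+y). Two pins 20 tall at x -55, y +-24, 40 clear between, for the arm. Point: shaft axis on the plate's top, z up; a seated crank has the same yaw, its centre 13 mm above. Play 4.5 mm, 12 deg.
There are look-alikes about, which are no part of the job. What is shaped like the part that bears crank_across_center but green is not meant. Leave any blue look-alike of the part that bears crank_inline_center alone.

How it is judged:
At the end, for the whole second after the job is handed in: Each keyed crank is on the gauge whose key is placed like its keyway: hub axis within 10 mm of the shaft, hub down on the plate (within 4.5 mm), level within about 7 degrees, arm between the pins (crank within 24 degrees of the gauge's direction); both released (horizontal distance between crank_inline_center and gauge_inline_seat below 0.01 m and z of crank_inline_center in the frame of gauge_inline_seat below 0.0175 m and angle between the x axis of crank_inline_center and the x axis of gauge_inline_seat, either way round below 0.42 rad and angle between each of crank_inline_center, crank_across_center's own z axis and vertical below 0.12 rad and horizontal distance between crank_across_center and gauge_across_seat below 0.01 m and z of crank_across_center in the frame of gauge_across_seat below 0.0175 m and angle between the x axis of crank_across_center and the x axis of gauge_across_seat, either way round below 0.42 rad); the robot touches nothing.
It also fails if it takes over 61 s, if anything falls off the work surface, if the arm or the gripper's body presses on something with over 40 N, if the wrist force passes 120 N, or if a joint passes its speed limit or range.

## Working session

There is one attempt and no reset: what is moved stays moved. The work goes in short steps, Python scripts to look and compute and a tool call to move; the robot and the scene stay as the last step left them, time stands still between calls to the robot, and variables do not carry over. Pictures are saved under pics/ and viewed, at most 10 in all, crops included, and the job is handed in when it is done.

Besides the shell and the picture viewer there is one more tool, called as name([rows], argument=value, ...), one row to a line, values as JSON. drive_tool: Moves the arm, as the interface text tells. Its arguments: {"type":"object","properties":{"plan":{"type":"array"},"squeeze":{"type":"number"}},"required":["plan"]}

```bash
mkdir -p pics
cat > h.py <<'E'
import numpy as np, cv2
from cell import bot, vision, workorder, models
def ray(im,uv,z):
    R=np.array(im["R"]);t=np.array(im["t"])
    d=R.T@np.array([(uv[0]-im["cx"])/im["fx"],(uv[1]-im["cy"])/im["fy"],1]); c=-R.T@t
    return c+d*(z-c[2])/d[2]
def proj(im,X):
    p=np.array(im["R"])@np.array(X)+np.array(im["t"]); return [im["fx"]*p[0]/p[2]+im["cx"],im["fy"]*p[1]/p[2]+im["cy"]]
def save(im,name,crop=None,s=1):
    f=im["frame"][:,:,::-1]
    if crop: x,y,w,h=crop; f=f[y:y+h,x:x+w]
    cv2.imwrite("pics/"+name,cv2.resize(f,None,fx=s,fy=s,interpolation=cv2.INTER_CUBIC))
E
python3 - <<'E'
from h import *
a={}
for c in("top","side"):
    im=vision.get_image(c);a[c]=im
    for n,z in(("crank_inline_center",.013),("crank_across_center",.013),("gauge_inline_seat",.008),("gauge_across_seat",.008)):
        for d in models.landmark_of(c,n): print(c,n,np.round(d["uv"],1),round(d["score"],2),ray(im,d["uv"],z).round(4))
save(a["top"],"t1.png",s=1.25);save(a["side"],"s1.png",s=1.25)
print(bot.state()["time_s"],bot.state()["orientation"],bot.state()["width"])
E
```

```text
top crank_inline_center [408.4 210. ] 0.74 [ 0.494  -0.2676  0.013 ]
top crank_inline_center [446.6 258.8] 0.72 [ 0.3711 -0.3617  0.013 ]
top crank_across_center [376.9 142.1] 0.91 [ 0.6669 -0.1903  0.013 ]
top crank_across_center [435.5 156.8] 0.73 [ 0.6289 -0.3392  0.013 ]
top gauge_inline_seat [255.6 176.9] 0.78 [0.5797 0.1175 0.008 ]
top gauge_across_seat [182.7 183.5] 0.91 [0.5637 0.3004 0.008 ]
side crank_inline_center [376.1 165.9] 0.75 [ 0.4999 -0.2732  0.013 ]
side crank_inline_center [426.  164.2] 0.57 [ 0.3764 -0.3514  0.013 ]
side crank_across_center [345.5 148.9] 0.68 [ 0.6207 -0.3134  0.013 ]
side crank_across_center [312.7 166.3] 0.62 [ 0.6607 -0.1821  0.013 ]
side gauge_inline_seat [268.8 240.1] 0.86 [0.5972 0.1195 0.008 ]
side gauge_across_seat [231.5 303.5] 0.65 [0.5579 0.2953 0.008 ]
0.5 [-2.27854490e-01  9.73695193e-01  5.30464978e-05 -1.47566106e-05] 0.08710711083288022
```

View pics/t1.png

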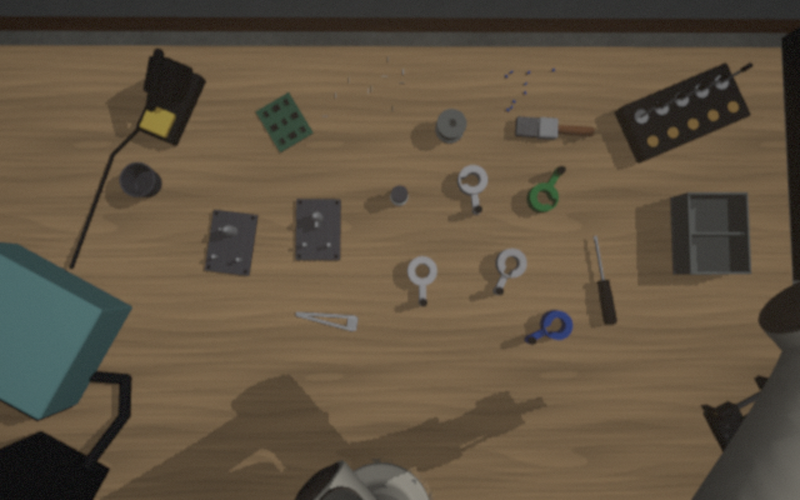

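View pics/s1.png

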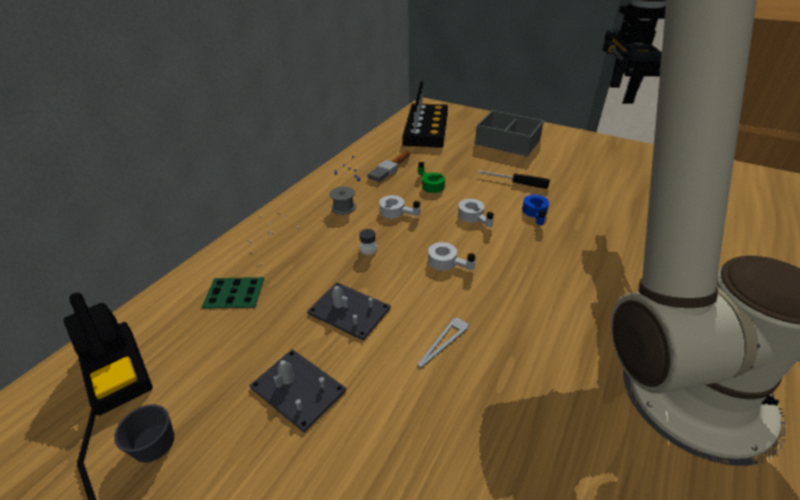

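The top picture (in 640-wide pixels) shows silver cranks at (378,143), (338,216) and (409,210). The green crank is at (435,157) and the blue one at (446,260). The gauges are at (255,177) and (183,184). The keyways need an enlarged crop.

Run:
```python
from h import *
im=vision.get_image("top");sd=vision.get_image("side")
f=im["frame"][:,:,::-1]; g=sd["frame"][:,:,::-1]
def c(f,u,v): return cv2.convertScaleAbs(cv2.resize(f[v-21:v+21,u-21:u+21],(260,260),interpolation=cv2.INTER_CUBIC),alpha=1.3)
C=[(378,143),(338,216),(409,210)]
def sc(p): 
    u,v=proj(sd,ray(im,p,.013)); return int(u),int(v)
r1=np.hstack([c(f,*p) for p in C]); r2=np.hstack([c(g,*sc(p)) for p in C])
cv2.imwrite("pics/c1.png",np.vstack([r1,r2]))
r=np.hstack([c(f,255,177),c(f,183,184)]); s=np.hstack([c(g,269,240),c(g,231,303)])
cv2.imwrite("pics/g1.png",np.vstack([r,s]))
print([ -np.array(i["R"]).T@np.array(i["t"]) for i in(im,sd)])
```

```text
[array([ 0.46589091, -0.02665692,  0.98917868]), array([0.18620317, 0.56445593, 0.61720528])]
```

View pics/c1.png

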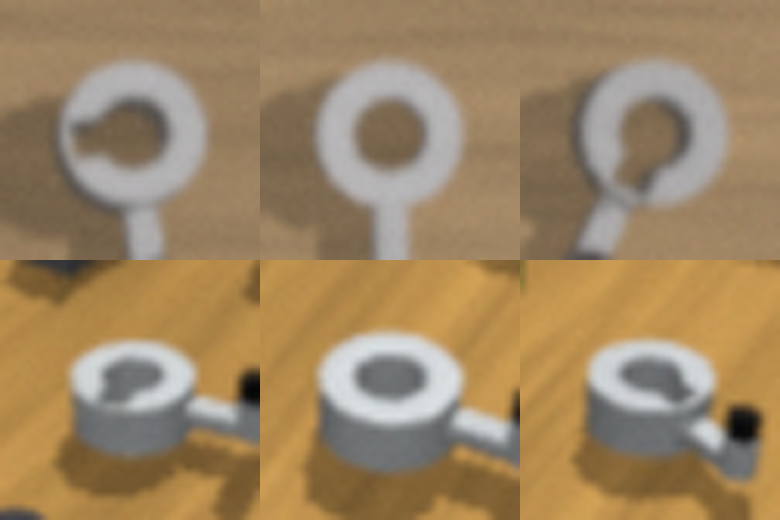

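View pics/g1.png

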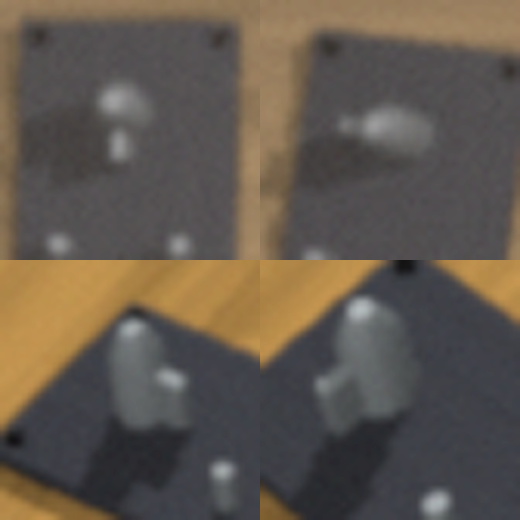

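In c1, the left crank (378,143) has its keyway across the arm (crank_across). The middle one (338,216) is plain, so I leave it. The right one (409,210) has its keyway in line with the arm (crank_inline). In g1, the gauge at (255,177) has its key towards the pins (inline), and the one at (183,184) has its key towards +y (across). Next I measure the poses from the top view.

```bash
cat >> h.py <<'E'
K=4
def up(im,u,v,r=34):
    u0,v0=int(u)-r,int(v)-r; c=im["frame"][v0:v0+2*r,u0:u0+2*r]
    return cv2.resize(c,None,fx=K,fy=K,interpolation=cv2.INTER_CUBIC),u0,v0
def topx(p,u0,v0): return [(p[0]+.5)/K-.5+u0,(p[1]+.5)/K-.5+v0]
def crank(im,u,v):
    c,u0,v0=up(im,u,v); h=cv2.cvtColor(c,cv2.COLOR_RGB2HSV)
    m=((h[...,1]<45)&(h[...,2]>105)).astype(np.uint8)
    m=cv2.morphologyEx(m,cv2.MORPH_OPEN,np.ones((5,5)))
    cs,_=cv2.findContours(m,cv2.RETR_EXTERNAL,cv2.CHAIN_APPROX_NONE); k=max(cs,key=cv2.contourArea)
    f=np.zeros_like(m);cv2.drawContours(f,[k],-1,1,-1)
    f=cv2.morphologyEx(f,cv2.MORPH_OPEN,cv2.getStructuringElement(cv2.MORPH_ELLIPSE,(35,35)))
    cs,_=cv2.findContours(f,cv2.RETR_EXTERNAL,cv2.CHAIN_APPROX_NONE); e=cv2.fitEllipse(max(cs,key=cv2.contourArea))
    P=ray(im,topx(e[0],u0,v0),.026)
    d=(h[...,2]<45).astype(np.uint8); n,l,s,ce=cv2.connectedComponentsWithStats(d)
    out=[]
    for i in range(1,n):
        Q=ray(im,topx(ce[i],u0,v0),.038); r=np.hypot(*(P-Q)[:2])
        if s[i,4]>30: out.append((s[i,4],Q[:2].round(4),round(r,4),round(np.degrees(np.arctan2(*(P-Q)[1::-1])),1)))
    return P.round(4),np.round(np.array(e[1])/K,1),out
def gauge(im,u,v):
    c,u0,v0=up(im,u,v,40); h=cv2.cvtColor(c,cv2.COLOR_RGB2HSV)
    m=(h[...,1]<55).astype(np.uint8); m=cv2.morphologyEx(m,cv2.MORPH_CLOSE,np.ones((15,15))); m=cv2.morphologyEx(m,cv2.MORPH_OPEN,np.ones((25,25)))
    cs,_=cv2.findContours(m,cv2.RETR_EXTERNAL,cv2.CHAIN_APPROX_NONE); k=max(cs,key=cv2.contourArea)
    w=np.array([ray(im,topx(p[0],u0,v0),.008)[:2] for p in k],np.float32)
    return cv2.minAreaRect(w)
E
python3 - <<'E'
from h import *
im=vision.get_image("top")
print("across",crank(im,378,148));print("inline",crank(im,407,216));print("plain",crank(im,338,222))
for n,p in(("gi",(255,183)),("ga",(184,194))):
    (cx,cy),wh,a=gauge(im,*p); print(n,cx,cy,wh,a)
    c,u0,v0=up(im,*p,r=40); g=cv2.cvtColor(c,cv2.COLOR_RGB2GRAY); 
    N,l,s,ce=cv2.connectedComponentsWithStats((g>105).astype(np.uint8))
    h=cv2.cvtColor(c,cv2.COLOR_RGB2HSV)
    for i in range(1,N):
        if 30<s[i,4]<2500 and np.median(h[...,1][l==i])<50: print(s[i,4],np.round(topx(ce[i],u0,v0),1),ray(im,topx(ce[i],u0,v0),.028)[:2].round(4))
E
```

```text
Traceback (most recent call last):
  File "h.py", line 25, in crank
    cs,_=cv2.findContours(f,cv2.RETR_EXTERNAL,cv2.CHAIN_APPROX_NONE); e=cv2.fitEllipse(max(cs,key=cv2.contourArea))
                                                                                       ~~~^^^^^^^^^^^^^^^^^^^^^^^^
ValueError: max() iterable argument is empty
```

Run:
```python
from h import *
im=vision.get_image("top"); h=cv2.cvtColor(im["frame"],cv2.COLOR_RGB2HSV)
print(h[143,362:392].tolist()); print(h[140:172,380,:].tolist()); print(h[184,160:210].tolist())
```

```text
[[18, 92, 89], [18, 96, 90], [17, 87, 88], [16, 74, 83], [13, 26, 89], [12, 11, 115], [13, 17, 105], [16, 49, 89], [17, 68, 79], [15, 76, 81], [16, 84, 85], [18, 95, 86], [18, 95, 86], [16, 91, 87], [17, 92, 86], [16, 91, 87], [18, 97, 87], [17, 93, 88], [17, 95, 86], [17, 87, 82], [16, 65, 74], [15, 20, 77], [0, 5, 102], [165, 4, 127], [150, 2, 138], [0, 0, 138], [150, 2, 137], [10, 12, 133], [15, 47, 120], [17, 90, 113]]
[[13, 56, 73], [16, 77, 83], [17, 87, 85], [17, 95, 86], [17, 96, 88], [17, 99, 88], [17, 94, 92], [16, 82, 96], [15, 46, 110], [11, 16, 126], [165, 4, 136], [165, 4, 139], [165, 4, 138], [150, 2, 133], [165, 4, 123], [0, 4, 122], [150, 2, 130], [0, 2, 135], [165, 4, 133], [0, 2, 134], [170, 6, 135], [150, 4, 133], [0, 0, 132], [165, 4, 126], [165, 5, 108], [6, 17, 74], [17, 41, 56], [13, 49, 47], [13, 43, 53], [13, 29, 62], [11, 29, 70], [14, 53, 82]]
[[17, 98, 117], [17, 98, 117], [16, 97, 118], [17, 96, 119], [16, 97, 116], [16, 95, 115], [17, 98, 99], [15, 89, 89], [14, 50, 77], [170, 12, 62], [0, 8, 61], [170, 13, 61], [10, 13, 58], [0, 13, 60], [0, 8, 61], [0, 7, 71], [0, 7, 74], [173, 14, 73], [150, 3, 82], [150, 3, 100], [0, 0, 106], [0, 2, 105], [0, 5, 100], [0, 0, 96], [0, 3, 94], [60, 3, 92], [0, 3, 88], [15, 6, 85], [0, 3, 86], [165, 6, 82], [165, 7, 71], [0, 12, 66], [0, 12, 62], [160, 12, 64], [0, 12, 65], [165, 8, 64], [158, 16, 62], [165, 8, 65], [0, 8, 63], [0, 8, 65], [0, 8, 63], [150, 12, 63], [150, 8, 65], [173, 15, 66], [15, 54, 76], [17, 92, 105], [17, 96, 119], [17, 96, 119], [17, 98, 120], [17, 98, 120]]
```

```bash
sed -i 's/m=((h\[...,1\]<45)&(h\[...,2\]>105)).astype(np.uint8)/m=((h[...,1]<50)\&(h[...,2]>92)).astype(np.uint8); m=cv2.morphologyEx(m,cv2.MORPH_CLOSE,np.ones((13,13)))/; s/h\[...,2\]<45/h[...,2]<62/' h.py
cat > m.py <<'E'
from h import *
im=vision.get_image("top")
print("across",crank(im,378,148));print("inline",crank(im,407,216));print("plain",crank(im,338,222))
for n,p in(("gi",(255,183)),("ga",(184,194))):
    (cx,cy),wh,a=gauge(im,*p); print(n,cx,cy,wh,a)
    c,u0,v0=up(im,*p,r=40); g=cv2.cvtColor(c,cv2.COLOR_RGB2GRAY); 
    h=cv2.cvtColor(c,cv2.COLOR_RGB2HSV)
    N,l,s,ce=cv2.connectedComponentsWithStats(((g>85)&(h[...,1]<40)).astype(np.uint8))
    for i in range(1,N):
        if 20<s[i,4]<2500: print(s[i,4],np.round(topx(ce[i],u0,v0),1),ray(im,topx(ce[i],u0,v0),.028)[:2].round(4))
E
python3 m.py
```

```text
across (array([ 0.6613, -0.1911,  0.026 ]), array([23.4, 24. ]), [(np.int32(350), array([ 0.5991, -0.1974]), np.float64(0.0625), np.float64(5.8))])
inline (array([ 0.4931, -0.2663,  0.026 ]), array([23.4, 24.2]), [(np.int32(351), array([ 0.4384, -0.2369]), np.float64(0.0621), np.float64(-28.2))])
plain (array([ 0.4781, -0.0873,  0.026 ]), array([23.7, 24.5]), [(np.int32(302), array([ 0.417 , -0.0877]), np.float64(0.0612), np.float64(0.4))])
gi 0.5638841986656189 0.12120085954666138 (0.08913885802030563, 0.12238472700119019) 89.71722412109375
466 [253.1 171.8] [0.5901 0.1208]
181 [252.9 179. ] [0.5721 0.1212]
147 [243.1 195.1] [0.5325 0.1452]
150 [262.5 195.2] [0.5319 0.0973]
ga 0.5378901362419128 0.295343279838562 (0.08976965397596359, 0.1232108473777771) 82.58006286621094
620 [182.5 182.7] [0.5636 0.2942]
22 [175.4 182.6] [0.564  0.3118]
151 [170.3 204.6] [0.5098 0.3232]
137 [189.9 207.1] [0.5035 0.2754]
```

drive_tool([
  [[0,0,-9.1],[0.036,0.049,-0.015],0.087],
  [[0,0,-9.1],[0.036,0.049,-0.015],0.087],
  [[0,0,-9.1],[0.036,0.049,-0.015],0.087],
  [[0,0,-9.1],[0.036,0.049,-0.015],0.087],
  [[0,0,-9.1],[0.036,0.049,-0.015],0.087],
  [[0,0,-9.1],[0.036,0.049,-0.015],0.087],
  [[0,0,0],[0,0,0],0.087],
  [[0,0,0],[0,0,0],0.087],
], squeeze=20)

```text
time_s: 1.75
tool_pos: [0.493, -0.2666, 0.1328]
orientation: [0.243, 0.97, -0.0, -0.0]
contact_force: [0.2, 0.7, -0.3]
width: 0.0871
gripper_force: 0.0
```

```bash
cat > st.py <<'E'
from h import *
from scipy.spatial.transform import Rotation as Ro
s=bot.state(); M=Ro.from_quat(s["orientation"]).as_matrix(); y=M[:,1]
print(s["time_s"],np.round(s["tool_pos"],4),"yaw",round((np.degrees(np.arctan2(-y[0],y[1]))+90)%180-90,2),"z",M[:,2].round(3),"q6",s["q"][5],"F",np.round(s["contact_force"],1),"w",s["width"],s["gripper_force"])
E
python3 st.py
```

```text
1.75 [ 0.493  -0.2666  0.1328] yaw -28.17 z [-0. -0. -1.] q6 -1.8561934057459293 F [ 0.2  0.7 -0.3] w 0.08706015402541108 0.0
```

drive_tool([
  [[0,0,0],[0,0,-0.05],0.087],
  [[0,0,0],[0,0,-0.05],0.087],
  [[0,0,0],[0,0,-0.028],0.087],
  [[0,0,0],[0,0,0],0.087],
  [[0,0,0],[0,0,0],0.05],
  [[0,0,0],[0,0,0],0.05],
  [[0,0,0],[0,0,0],0.05],
  [[0,0,0],[0,0,0],0.05],
])

```text
time_s: 2.75
tool_pos: [0.4938, -0.2666, 0.0057]
orientation: [0.244, 0.97, 0.0, 0.001]
contact_force: [0.3, 0.1, 3.7]
width: 0.0576
gripper_force: 20.0
```

drive_tool([
  [[0,0,0],[0,0,0],0.05],
  [[0,0,0],[0,0,0],0.05],
])

```text
time_s: 3.0
tool_pos: [0.4938, -0.2666, 0.0057]
orientation: [0.244, 0.97, -0.0, 0.001]
contact_force: [-0.9, 2.7, 5.8]
width: 0.058
gripper_force: 20.0
```

```bash
python3 st.py
```

```text
3.0 [ 0.4938 -0.2666  0.0057] yaw -28.22 z [ 0.002 -0.    -1.   ] q6 -1.857222507852846 F [-0.9  2.7  5.8] w 0.05801854336325963 20.000605355708103
```

drive_tool([
  [[0,0,0],[0,0,0.03],0.05],
  [[0,0,0],[0,0,0.04],0.05],
  [[0,0,0],[0,0,0.04],0.05],
  [[0,0,0],[0,0,0],0.05],
])

```text
time_s: 3.5
tool_pos: [0.4945, -0.2671, 0.1175]
orientation: [0.244, 0.97, -0.0, 0.003]
contact_force: [-0.8, -0.2, -1.9]
width: 0.058
gripper_force: 20.0
```

drive_tool([
  [[0,0,3],[0.008,0.035,0],0.05],
  [[0,0,4],[0.014,0.056,0],0.05],
  [[0,0,4],[0.014,0.056,0],0.05],
  [[0,0,4],[0.014,0.056,0],0.05],
  [[0,0,4],[0.014,0.056,0],0.05],
  [[0,0,4],[0.014,0.056,0],0.05],
  [[0,0,3.7],[0.012,0.05,0],0.05],
  [[0,0,1],[0.003,0.023,0],0.05],
])

```text
time_s: 4.5
tool_pos: [0.5851, 0.1235, 0.1125]
orientation: [0.004, 1.0, -0.001, -0.002]
contact_force: [-0.6, -0.4, -1.8]
width: 0.0575
gripper_force: 20.0
```

drive_tool([
  [[0,0,0],[0,0,0],0.05],
  [[0,0,0],[0,0,0],0.05],
  [[0,0,0],[0,0,0],0.05],
])

```text
time_s: 4.88
tool_pos: [0.5855, 0.1199, 0.1145]
orientation: [0.006, 1.0, -0.0, -0.0]
contact_force: [-0.3, -0.1, -0.5]
width: 0.0575
gripper_force: 20.0
```

```bash
python3 st.py
python3 - <<'E'
from h import *
im=vision.get_image("top"); sd=vision.get_image("side")
f=lambda i,X,r,S:cv2.resize(i["frame"][int(proj(i,X)[1])-r:int(proj(i,X)[1])+r,int(proj(i,X)[0])-r:int(proj(i,X)[0])+r,::-1],(S,S),interpolation=cv2.INTER_CUBIC)
X=[.57,.121,.1]
cv2.imwrite("pics/h1.png",np.hstack([f(im,X,40,390),f(sd,X,60,390)]))
for c,i in(("top",im),("side",sd)):
    print(c,"tcp px",proj(i,[.5868,.121,.10]),[(np.round(d["uv"],1),round(d["score"],2)) for d in models.landmark_of(c,"crank_inline_center")])
E
```

```text
4.875 [0.5855 0.1199 0.1145] yaw -0.67 z [-0.001 -0.    -1.   ] q6 -2.0549727317578474 F [-0.3 -0.1 -0.5] w 0.057530120096698764 19.999048996614874
top tcp px [np.float64(248.16285675033458), np.float64(169.22632539706368)] [(array([444.5, 260.2]), 0.8), (array([250.1, 170.1]), 0.63)]
side tcp px [np.float64(267.67026464599087), np.float64(212.30490259889467)] [(array([424.3, 164.7]), 0.66), (array([265.9, 203.5]), 0.57)]
```

View pics/h1.png

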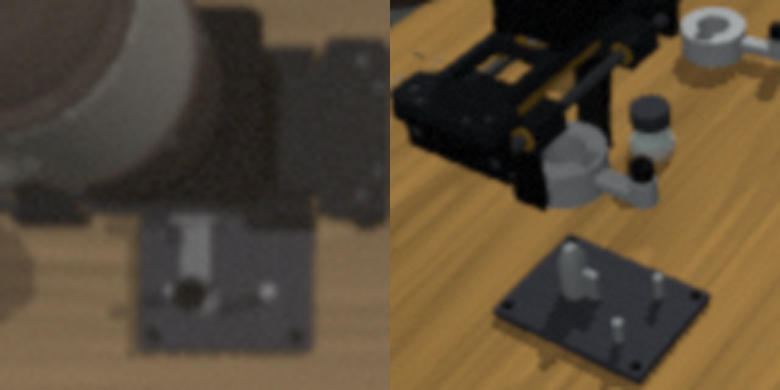

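h1 shows the crank held level above the gauge. The knob is at (188,293) in the left half, and the pins and shaft are free below. I take the crank's position in the hand from the knob.

```bash
cat > knob.py <<'E'
import sys
from h import *
# knob position in the top view; args: approx hub x y z(bottom) yaw(deg)
x,y,zb,yaw=map(float,sys.argv[1:5]); a=np.radians(yaw); d=np.array([np.cos(a),np.sin(a)])
im=vision.get_image("top"); e=[x-.062*d[0],y-.062*d[1],zb+.039]; u,v=proj(im,e)
r=int(sys.argv[5]) if len(sys.argv)>5 else 8
c,u0,v0=up(im,u,v,r); g=cv2.GaussianBlur(c.max(2),(0,0),2); m=(g<g.min()+14).astype(np.uint8)
n,l,s,ce=cv2.connectedComponentsWithStats(m)
for i in range(1,n):
    if s[i,4]>40: P=ray(im,topx(ce[i],u0,v0),zb+.039)[:2]; D=P-e[:2]; print(s[i,4],P.round(4),"err along",round(D@d,4),"lat",round(D@[-d[1],d[0]],4))
E
python3 knob.py .5855 .1199 .109 -.7; python3 knob.py .5855 .1199 .109 -.7 6
```

```text
404 [0.5222 0.1178] err along -0.0012 lat -0.0029
442 [0.5222 0.1179] err along -0.0013 lat -0.0027
```

drive_tool([
  [[0,0,-1.5],[0.002,0.001,-0.03],0.05],
  [[0,0,0],[0,0,-0.025],0.05],
  [[0,0,0],[0,0,-0.02],0.05],
  [[0,0,0],[0,0,-0.012],0.05],
  [[0,0,0],[0,0,0],0.05],
])

```text
time_s: 5.8
tool_pos: [0.5876, 0.1221, 0.027]
orientation: [0.018, 1.0, -0.0, -0.001]
contact_force: [-1.1, 0.3, -2.1]
width: 0.0579
gripper_force: 20.0
```

```bash
python3 st.py
python3 - <<'E'
from h import *
im=vision.get_image("top"); sd=vision.get_image("side")
f=lambda i,X,r,S:cv2.resize(i["frame"][int(proj(i,X)[1])-r:int(proj(i,X)[1])+r,int(proj(i,X)[0])-r:int(proj(i,X)[0])+r,::-1],(S,S),interpolation=cv2.INTER_CUBIC)
X=[.57,.121,.03]
cv2.imwrite("pics/h2.png",np.hstack([f(im,X,35,390),f(sd,X,45,390)]))
E
python3 knob.py .5875 .121 .022 -2
```

```text
5.8 [0.5876 0.1221 0.027 ] yaw -2.06 z [-0.001 -0.001 -1.   ] q6 -2.081171857154165 F [-1.1  0.3 -2.1] w 0.05793797138405738 19.99911728205916
424 [0.5246 0.1219] err along -0.0009 lat -0.0013
```

View pics/h2.png

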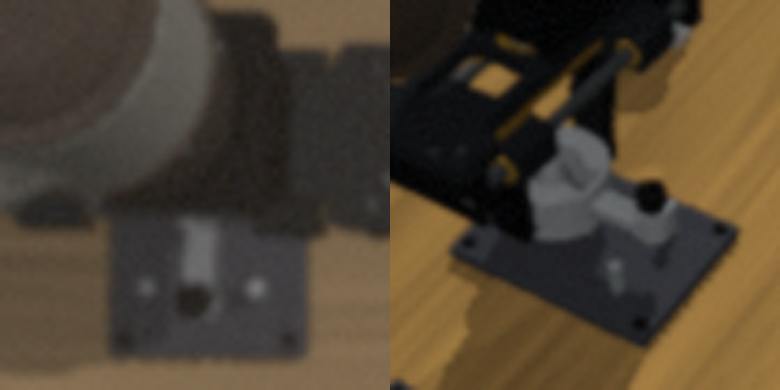

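h2 shows the shaft inside the bore, the knob at (193,300) midway between the pins at (147,288) and (256,290), and no contact force. I lower it and release.

drive_tool([
  [[0,0,0],[0,0,-0.008],0.05],
  [[0,0,0],[0,0,-0.004],0.05],
  [[0,0,0],[0,0,0],0.05],
  [[0,0,0],[0,0,0],0.087],
  [[0,0,0],[0,0,0],0.087],
  [[0,0,0],[0,0,0],0.087],
  [[0,0,0],[0,0,0],0.087],
])

```text
time_s: 6.82
tool_pos: [0.5881, 0.1224, 0.0159]
orientation: [0.018, 1.0, 0.0, 0.0]
contact_force: [0.4, -0.0, 0.2]
width: 0.0852
gripper_force: 0.0
```

drive_tool([
  [[0,0,0],[0,0,0.03],0.087],
  [[0,0,0],[0,0,0.05],0.087],
  [[0,0,0],[0,0,0.04],0.087],
  [[0,0,0],[0.01,-0.05,0],0.087],
  [[0,0,2],[0.01,-0.055,0],0.087],
  [[0,0,2],[0.01,-0.055,0],0.087],
  [[0,0,2],[0.01,-0.055,0],0.087],
  [[0,0,2],[0.01,-0.055,0],0.087],
])

```text
time_s: 7.82
tool_pos: [0.6381, -0.1494, 0.1359]
orientation: [-0.053, 0.999, 0.0, 0.0]
contact_force: [0.3, -0.1, -0.4]
width: 0.0867
gripper_force: 0.0
```

drive_tool([
  [[0,0,0],[0.024,-0.043,0],0.087],
  [[0,0,0],[0,0,0],0.087],
  [[0,0,0],[0,0,0],0.087],
])

```text
time_s: 8.2
tool_pos: [0.6614, -0.1905, 0.1352]
orientation: [-0.052, 0.999, 0.0, -0.001]
contact_force: [-0.5, -0.3, 0.6]
width: 0.0873
gripper_force: 0.0
```

```bash
python3 st.py
python3 - <<'E'
from h import *
im=vision.get_image("top"); sd=vision.get_image("side")
f=lambda i,X,r,S:cv2.resize(i["frame"][int(proj(i,X)[1])-r:int(proj(i,X)[1])+r,int(proj(i,X)[0])-r:int(proj(i,X)[0])+r,::-1],(S,S),interpolation=cv2.INTER_CUBIC)
X=[.57,.121,.03]
cv2.imwrite("pics/h3.png",np.hstack([f(im,X,35,390),f(sd,X,45,390)]))
E
```

```text
8.2 [ 0.6614 -0.1905  0.1352] yaw 5.92 z [-0.001  0.    -1.   ] q6 -1.4210675441491076 F [-0.5 -0.3  0.6] w 0.08725271946286747 0.0
```

View pics/h3.png

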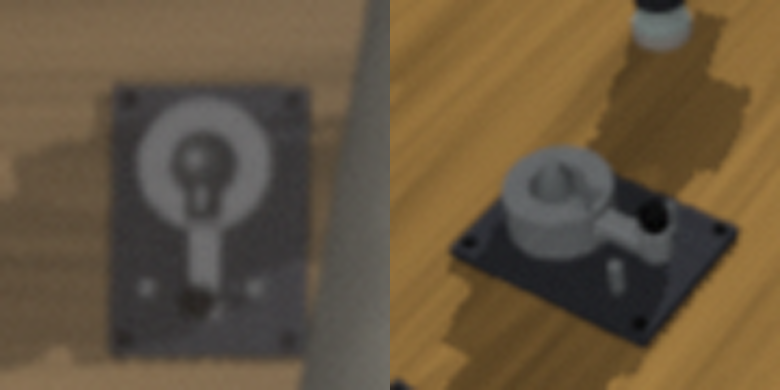

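h3 shows the inline crank seated flat, with the key in its keyway and the arm between the pins. Now the second crank.

drive_tool([
  [[0,0,0],[0,0,-0.05],0.087],
  [[0,0,0],[0,0,-0.05],0.087],
  [[0,0,0],[0,0,-0.03],0.087],
  [[0,0,0],[0,0,0],0.087],
  [[0,0,0],[0,0,0],0.05],
  [[0,0,0],[0,0,0],0.05],
  [[0,0,0],[0,0,0],0.05],
  [[0,0,0],[0,0,0],0.05],
])

```text
time_s: 9.3
tool_pos: [0.6623, -0.1904, 0.0066]
orientation: [-0.052, 0.999, 0.0, 0.001]
contact_force: [0.2, 1.5, 2.1]
width: 0.058
gripper_force: 20.0
```

drive_tool([
  [[0,0,0],[0,0,0],0.05],
  [[0,0,0],[0,0,0.03],0.05],
  [[0,0,0],[0,0,0.04],0.05],
  [[0,0,0],[0,0,0.04],0.05],
  [[0,0,0],[0,0,0],0.05],
])

```text
time_s: 9.93
tool_pos: [0.664, -0.1912, 0.1193]
orientation: [-0.052, 0.999, -0.001, 0.004]
contact_force: [0.1, 0.4, -3.5]
width: 0.058
gripper_force: 20.0
```

```bash
python3 st.py
```

```text
9.925 [ 0.664  -0.1912  0.1193] yaw 5.95 z [ 0.007 -0.001 -1.   ] q6 -1.4206919370066589 F [ 0.1  0.4 -3.5] w 0.057984332307161573 19.999249814354698
```

drive_tool([
  [[0,0,-1.5],[-0.008,0.035,0],0.05],
  [[0,0,-1.5],[-0.012,0.056,0],0.05],
  [[0,0,-1.5],[-0.012,0.056,0],0.05],
  [[0,0,-1.5],[-0.012,0.056,0],0.05],
  [[0,0,-1.5],[-0.012,0.056,0],0.05],
  [[0,0,-1.5],[-0.012,0.056,0],0.05],
  [[0,0,-1.5],[-0.012,0.056,0],0.05],
  [[0,0,-1.5],[-0.012,0.056,0],0.05],
])

```text
time_s: 10.92
tool_pos: [0.5682, 0.2374, 0.1135]
orientation: [0.054, 0.999, -0.001, -0.002]
contact_force: [0.3, 0.5, -2.1]
width: 0.058
gripper_force: 20.0
```

drive_tool([
  [[0,0,-1.3],[-0.007,0.035,0],0.05],
  [[0,0,0],[-0.002,0.021,0],0.05],
  [[0,0,0],[0,0,0],0.05],
  [[0,0,0],[0,0,0],0.05],
  [[0,0,0],[0,0,0],0.05],
])

```text
time_s: 11.55
tool_pos: [0.5611, 0.291, 0.1155]
orientation: [0.065, 0.998, -0.0, -0.0]
contact_force: [-0.4, -1.0, -3.0]
width: 0.0578
gripper_force: 20.0
```

```bash
python3 st.py; python3 knob.py .5605 .2922 .11 -7.4
```

```text
11.55 [0.5611 0.291  0.1155] yaw -7.45 z [-0.001 -0.    -1.   ] q6 -2.434798056890887 F [-0.4 -1.  -3. ] w 0.057783710661846 19.99918337314739
410 [0.4991 0.2928] err along 0.001 lat -0.0073
```

```bash
cat > v.py <<'E'
import sys
from h import *
im=vision.get_image("top"); sd=vision.get_image("side")
f=lambda i,X,r,S:cv2.resize(i["frame"][int(proj(i,X)[1])-r:int(proj(i,X)[1])+r,int(proj(i,X)[0])-r:int(proj(i,X)[0])+r,::-1],(S,S),interpolation=cv2.INTER_CUBIC)
X=[.54,.292,float(sys.argv[2])]
cv2.imwrite("pics/"+sys.argv[1],cv2.convertScaleAbs(np.hstack([f(im,X,35,390),f(sd,X,60,390)]),alpha=1.5))
print([(proj(im,X)[k])//1 for k in(0,1)])
E
python3 v.py h4.png .1
```

```text
[np.float64(172.0), np.float64(189.0)]
```

View pics/h4.png

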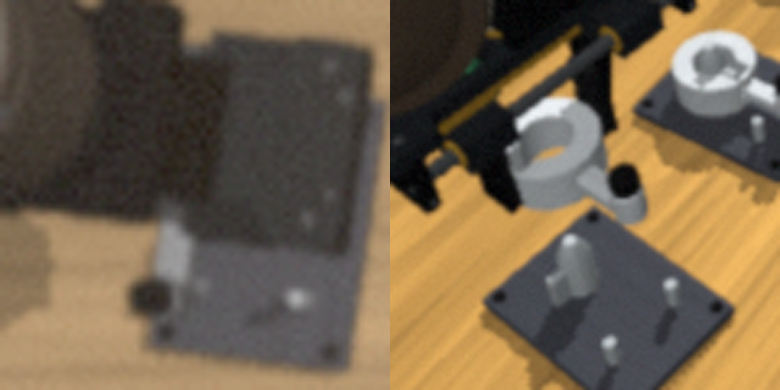

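h4 shows the crank held, with the knob top at (150,297) in the left half and (235,180) in the right half. I triangulate it to check for droop and yaw.

```bash
python3 - <<'E'
from h import *
from scipy.optimize import least_squares
im=vision.get_image("top"); sd=vision.get_image("side"); X=[.54,.292,.1]
pt=lambda i,r,p:np.array([int(proj(i,X)[k])-r+p[k]*2*r/390 for k in(0,1)])
a=pt(im,35,(150,297)); b=pt(sd,60,(235,180))
s=least_squares(lambda P:np.r_[proj(im,P)-a,proj(sd,P)-b],[.5,.29,.14]); print(a,b,s.x.round(4),s.fun.round(2),ray(im,a,.149)[:2])
E
python3 knob.py .5611 .291 .1095 -7.45 11
```

```text
[163.92307692 207.30769231] [243.30769231 271.38461538] [0.5    0.2963 0.1419] [-0.35 -0.54  0.5   0.07] [0.49849905 0.29278919]
396 [0.4989 0.2938] err along -0.0 lat -0.0053
```

drive_tool([
  [[0,0,-3],[0,0.001,-0.02],0.05],
  [[0,0,0],[0,0,-0.025],0.05],
  [[0,0,0],[0,0,-0.01],0.05],
  [[0,0,0],[0,0,0],0.05],
])

```text
time_s: 12.35
tool_pos: [0.5608, 0.2931, 0.0602]
orientation: [0.09, 0.996, -0.001, -0.0]
contact_force: [0.2, 0.5, -1.8]
width: 0.0582
gripper_force: 20.0
```

```bash
python3 st.py; python3 knob.py .5611 .292 .054 -7.45
```

```text
12.35 [0.5608 0.2931 0.0602] yaw -10.35 z [-0.001 -0.001 -1.   ] q6 -2.4885623885664723 F [ 0.2  0.5 -1.8] w 0.05824644930178961 19.999278035393218
479 [0.4987 0.2999] err along -0.0009 lat -0.0002
```

drive_tool([
  [[0,0,0],[0,-0.001,-0.015],0.05],
  [[0,0,0],[0,0,-0.01],0.05],
  [[0,0,0],[0,0,-0.008],0.05],
  [[0,0,0],[0,0,0],0.05],
])

```text
time_s: 12.9
tool_pos: [0.5605, 0.292, 0.0267]
orientation: [0.09, 0.996, -0.001, -0.001]
contact_force: [-0.0, -0.1, -2.1]
width: 0.0575
gripper_force: 20.0
```

```bash
python3 st.py; python3 knob.py .5608 .292 .021 -7.45
```

```text
12.9 [0.5605 0.292  0.0267] yaw -10.36 z [-0.001 -0.001 -1.   ] q6 -2.4874017394851706 F [-0.  -0.1 -2.1] w 0.05753307076137241 19.999357395645347
598 [0.4987 0.3   ] err along -0.0006 lat -0.0001
90 [0.4887 0.3182] err along -0.0128 lat 0.0166
```

No contact and past the key's top, so I lower, release and retreat.

drive_tool([
  [[0,0,0],[0,0,-0.008],0.05],
  [[0,0,0],[0,0,-0.004],0.05],
  [[0,0,0],[0,0,0],0.05],
  [[0,0,0],[0,0,0],0.087],
  [[0,0,0],[0,0,0],0.087],
  [[0,0,0],[0,0,0],0.087],
  [[0,0,0],[0,0,0],0.087],
])

```text
time_s: 13.82
tool_pos: [0.5611, 0.2924, 0.016]
orientation: [0.09, 0.996, 0.0, 0.0]
contact_force: [-0.0, -0.2, -1.3]
width: 0.0848
gripper_force: 0.0
```

drive_tool([
  [[0,0,0],[0,0,0.03],0.087],
  [[0,0,0],[0,0,0.05],0.087],
  [[0,0,0],[0,0,0.05],0.087],
  [[0,0,0],[0.01,-0.05,0.02],0.087],
  [[0,0,2],[0.01,-0.055,0],0.087],
  [[0,0,2],[0.01,-0.055,0],0.087],
  [[0,0,2],[0.01,-0.055,0],0.087],
  [[0,0,2],[0.01,-0.055,0],0.087],
])

```text
time_s: 14.82
tool_pos: [0.6111, 0.0206, 0.1661]
orientation: [0.02, 1.0, 0.0, 0.0]
contact_force: [0.7, -0.9, -0.6]
width: 0.0868
gripper_force: 0.0
```

drive_tool([
  [[0,0,0],[0,-0.055,0],0.087],
  [[0,0,0],[0,-0.055,0],0.087],
  [[0,0,0],[0,-0.05,0],0.087],
  [[0,0,0],[0,0,0],0.087],
  [[0,0,0],[0,0,0],0.087],
  [[0,0,0],[0,0,0],0.087],
])

```text
time_s: 15.58
tool_pos: [0.611, -0.1365, 0.1658]
orientation: [0.02, 1.0, 0.0, 0.0]
contact_force: [-0.1, -0.0, 0.1]
width: 0.0868
gripper_force: 0.0
```

```bash
python3 st.py; python3 v.py h5.png .02
python3 - <<'E'
from h import *
im=vision.get_image("top")
for p in((184,194),(255,183)): 
    try: print(crank(im,*p))
    except Exception as e: print(e)
E
```

```text
15.575 [ 0.611  -0.1365  0.1658] yaw -2.26 z [ 0.  0. -1.] q6 -1.6485224443559678 F [-0.1 -0.   0.1] w 0.08678591244239522 0.0
[np.float64(184.0), np.float64(192.0)]
(array([0.5611, 0.2909, 0.026 ]), array([24.3, 25.3]), [(np.int32(13083), array([0.5126, 0.2861]), np.float64(0.0487), np.float64(5.6)), (np.int32(248), array([0.5833, 0.2439]), np.float64(0.0519), np.float64(115.3))])
(array([0.5591, 0.0842, 0.026 ]), array([46.9, 83.4]), [(np.int32(196), array([0.6137, 0.1519]), np.float64(0.087), np.float64(-128.9)), (np.int32(2228), array([0.5531, 0.1536]), np.float64(0.0697), np.float64(-85.1))])
```

View pics/h5.png

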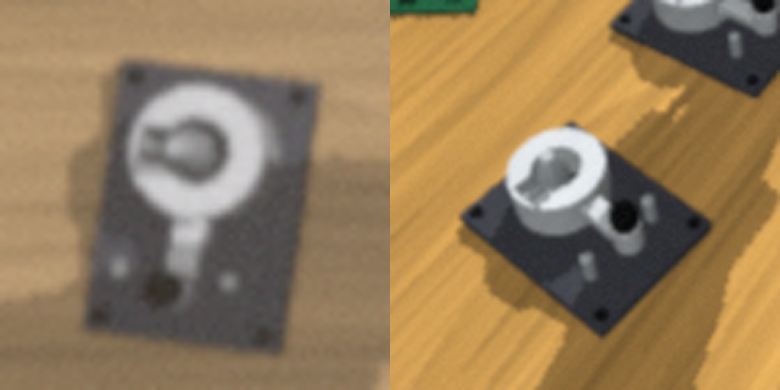

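h5 shows the across crank on its gauge, key in the keyway at (155,145) and arm between the pins. I use one last overlay of the expected seated outline to check that both hubs are down.

Run:
```python
from h import *
sd=vision.get_image("side"); S=6; out=[]
for x,y,yaw in((.5868,.121,-.6),(.5607,.2922,-7.4)):
    u,v=map(int,proj(sd,[x-.02,y,.02])); r=32
    c=cv2.resize(sd["frame"][v-r:v+r,u-r:u+r,::-1],None,fx=S,fy=S,interpolation=cv2.INTER_CUBIC); c=cv2.convertScaleAbs(c,alpha=1.3)
    px=lambda X:[(proj(sd,X)[0]-u+r+.5)*S,(proj(sd,X)[1]-v+r+.5)*S]
    a=np.radians(yaw)
    for z,col in((.034,(0,0,255)),(.008,(0,255,0))):
        p=np.array([px([x+.029*np.cos(t),y+.029*np.sin(t),z]) for t in np.linspace(0,6.29,60)],np.int32); cv2.polylines(c,[p],True,col,1)
    p=np.array([px([x-.062*np.cos(a)+.009*np.cos(t),y-.062*np.sin(a)+.009*np.sin(t),.048]) for t in np.linspace(0,6.29,30)],np.int32); cv2.polylines(c,[p],True,(255,0,255),1)
    out.append(c)
cv2.imwrite("pics/ov.png",np.hstack(out))
```

```text
(no output)
```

View pics/ov.png

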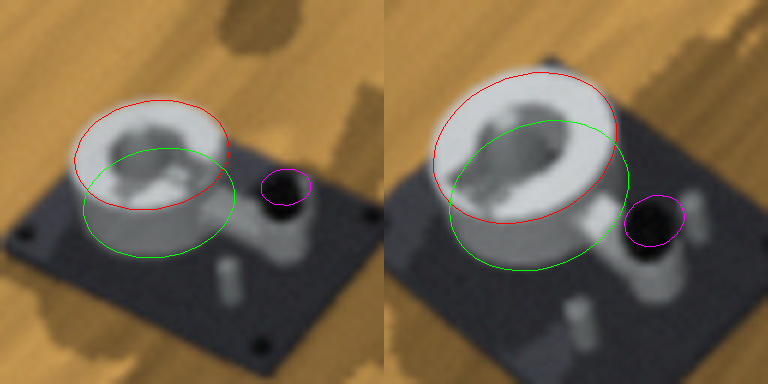

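The overlay outlines coincide with both hubs, rims at (150,155) and (525,147), so both are down and level with the arms between the pins. I hand in.

```bash
python3 -c "
from h import *
print(workorder.sign_off())"
```

```text
the job is handed in; nothing more can be done
None
```

I seated both keyed cranks on their matching gauges, released them, moved the arm clear and handed the job in; the last camera check showed both hubs down and level with arms between the pins, but sign-off returned no verdict.

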